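# Close the specimen box

## Robot

A 6-joint arm with a two-finger parallel gripper is mounted at the origin on the work surface. World frame = base frame: x ahead of the robot, y to its left, z up, the work surface at z = 0. Lengths are in m, angles in rad, forces in N, time in s.
With the tool pointing down it reaches from about 0.3 to 0.75 m from the base axis. Payload 8.5 kg.
Tool frame: the origin (TCP) lies at the very end of the fingers, on their centre line; the grasp point (between the pads) lies 19 mm behind it; z points along the fingers, y is the direction in which the jaws open and shut (so a half turn about z gives the same grasp; the last joint's range is limited). The gripper opens to 88 mm and grips with 3 to 60 N. Pads are 18 mm wide; open, the fingers measure 123 mm over their backs; the gripper's body (75 mm by 187 mm) begins 45 mm behind the grasp point.
Start: joints at [-1.415, 0.381, 1.297, -0, 1.464, -0.215], TCP at [0.199, -0.513, 0.239] pointing down, gripper open.
Joint ranges: [-3.11, 3.11], [-0.89, 2.33], [0.22, 2.48], [-1.42, 4.56], [0.17, 2.85], [-2.88, 2.88]. Speed limits (rad/s): [2.39, 2.39, 3.14, 3.14, 3.14, 3.14].

## Interface

Orientations are given as [roll, pitch, yaw] about the fixed x, y, z axes, in that order (R = Rz(yaw) Ry(pitch) Rx(roll)).
In Python, from plant import sensors, optics, robot gives the robot as it stands. The module is installed in compiled form; this text tells all that it offers.
- The arm moves only by the tool step_arm, never from a script. Its argument "deltas" is a list of rows, each a list of 3 entries, a list of its own where there are three numbers: the shift along the tool's x, y, z in m, then the turn, a rotation vector about the tool's x, y, z in rad, then the opening, from -1 (shut) to 1 (fully open). A call has 1 to 5 rows; each row is the pose to reach, as a shift and turn from the pose commanded when the call began, along the tool's axes at that moment; what a row does not reach only later rows make up. A row lasts 1/10 s, in which the tool goes at most 50 mm and 8.59 degrees, less where a joint would pass 70% of its speed; a pose out of reach is approached as far as the arm can. A call with a gripper value outside its range is refused whole. The fingers move at their own pace and stop on an object; the grip force is fixed at half the most. Time passes only in rows, so rows that repeat a pose let the fingers close. It gives the time, the measured TCP pose, the force and the opening at its end, in the units of the state.
- sensors.state(): the state, without advancing time (a new reading comes with each control period).
- optics.read_camera(name): name is "scene" or "top"; returns the picture (384x512x3 uint8, blue, green, red); there is no depth.
- optics.camera_info(name): a dict with "mtx" (3x3 intrinsics, pixels), "k1" (the pictures are not rectified: a ray, as slopes to the right and down, at radius r is drawn at 1 + k1 r^2 times it, then the intrinsics apply), "cam_to_world" (4x4, takes a point from camera to world coordinates). Camera axes: x right, y up, looking along -z (the intrinsics and any distortion apply to the point x, -y, -z); pixel columns grow to the right and rows downward; lengths in m; the calibration is good to about 2 mm. A picture is of the moment at which its call begins. camera_info takes no time and is no camera call.
- robot.finish_job(): hands the job in, once; it reports no verdict.
The state is a dict: "clock": time; "q": joint angles; "joint_vel": joint speeds; "effort": joint torques, N m; "tcp_pos": TCP position; "tcp_rot": TCP orientation; "force": force on the tool from outside, world axes, zero at the start; "wrist_torque": the same for the moment, N m; "gripper_width": finger opening in m.
Only numpy, scipy, OpenCV 4.12 (cv2) and the standard library are available. Lean on these libraries where they do the work, as an engineer would, in place of code of your own. Each camera call takes 0.05 s, during which the arm holds its last target.

## Task

The specimen tubes are packed for transport: gently lower the open hinged lid of the tall steel box, the one with the capped tubes in it, all the way down until it lies closed on its rim. Do not let it slam, and leave the shallow steel box with the glass slides standing open.

Things in the scene. Friction and masses are not known exactly. Their poses are not given: they have to be found in the camera images.
- tube_box: Taller of two plain steel boxes with hinged lids, fixed to the bench: 130 mm (its x) by 120 mm (its y), 100 mm high, open on top, holding a white rack with six red-capped tubes below the rim. Origin: centre of its underside, z up. Its front faces -x, towards the robot; the hinge line runs along y on the far rim: 65 mm from the origin along +x, 100 mm up.
- tube_lid (a joint): Hinge angle of the tall box's lid, rad: 0 closed, 1.57 straight up; starts at 1.1 to 1.55. A flat steel plate, outer face bare, 142 mm from hinge to free edge (overhangs the front by 12 mm), 126 mm wide, 5 mm thick; closed, its top is 105 mm up. Stiff hinge: it stays where left; 1 to 3 N near the free edge moves it, so it can be pushed shut with closed fingers from behind and above.
- slide_box: Shallower steel box, fixed to the bench: 130 mm (x) by 120 mm (y), only 55 mm high, holding glass slides and tongs; origin, axes and hinge side as on the tall box (hinge 65 mm from the origin along +x, 55 mm up). It stands somewhere to the left or right of the tall box.
- slide_lid (a joint): Hinge angle of the shallow box's lid in rad, same lid plate and same meaning (0 closed, 1.57 straight up); starts between 1.1 and 1.55 and is to stay open.

How it is judged:
By the outcome, as a careful person would: the job done as asked, in the order asked, and still so for the second after the job is handed in, with the robot touching nothing.
It also fails if it takes over 32 s, if anything falls off the work surface, if the arm or the gripper's body presses on something with over 40 N, if the wrist force passes 120 N, or if a joint passes its speed limit or range.

## Working session

There is one attempt and no reset: what is moved stays moved. The work goes in short steps, Python scripts to look and compute and a tool call to move; the robot and the scene stay as the last step left them, time stands still between calls to the robot, and variables do not carry over. Pictures are saved under pics/ and viewed, and the job is handed in when it is done.

Besides the shell and the picture viewer there is one more tool, called after ">>>" as name(argument=value, ...) on one line, values as JSON. step_arm: Moves the arm, as the interface text tells. Its arguments: {"type":"object","properties":{"deltas":{"type":"array"}},"required":["deltas"]}

```bash
mkdir -p pics; python3 - <<'E'
from plant import sensors, optics, robot
import cv2
for n in("scene","top"):
    cv2.imwrite(f"pics/{n}0.png",optics.read_camera(n)); print(optics.camera_info(n))
print(sensors.state())
E
```

```text
{'mtx': array([[346.87509092,   0.        , 250.39874337],
       [  0.        , 346.87509092, 190.76343714],
       [  0.        ,   0.        ,   1.        ]]), 'k1': -0.06207967151990113, 'cam_to_world': array([[-0.15655605, -0.55375097,  0.81783254,  1.26793681],
       [ 0.98735793, -0.0669648 ,  0.14366638,  0.15005033],
       [-0.02478941,  0.82998529,  0.55723416,  0.60980474],
       [ 0.        ,  0.        ,  0.        ,  1.        ]])}
{'mtx': array([[469.74638341,   0.        , 252.39791075],
       [  0.        , 469.74638341, 185.51290614],
       [  0.        ,   0.        ,   1.        ]]), 'k1': -0.1309875032049392, 'cam_to_world': array([[ 0.02817457,  0.98907747, -0.14467876,  0.40536512],
       [-0.99955696,  0.02926596,  0.00542036,  0.02448076],
       [ 0.00959532,  0.14446194,  0.98946383,  1.06750704],
       [ 0.        ,  0.        ,  0.        ,  1.        ]])}
{'clock': 0.1, 'q': array([-1.41529468e+00,  3.81123430e-01,  1.29816619e+00,  7.00173640e-06,
        1.46358263e+00, -2.15309878e-01]), 'joint_vel': array([-0.0008151 , -0.00123049, -0.00256552,  0.00028023, -0.0003334 ,
        0.00015833]), 'effort': array([ 3.14578479e-03, -4.38652110e+01, -2.24912471e+01,  7.14917667e-02,
        3.42161057e-02, -6.66744518e-05]), 'tcp_pos': array([ 0.19925936, -0.51236796,  0.23820863]), 'tcp_rot': array([-3.14034408e+00, -2.80186953e-04,  3.70810595e-01]), 'force': array([-0.20511762, -0.79272029, -0.20107675]), 'wrist_torque': array([-0.04104202,  0.0197983 , -0.01845374]), 'gripper_width': 0.08834615932905138}
```

View pics/scene0.png

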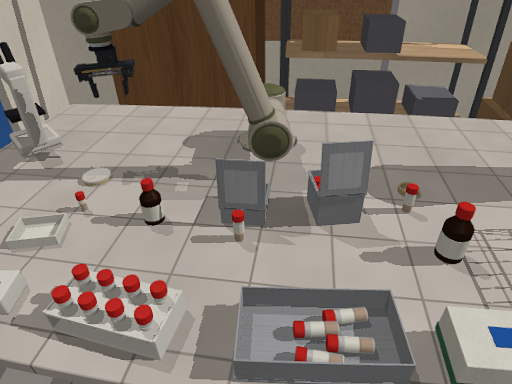

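View pics/top0.png

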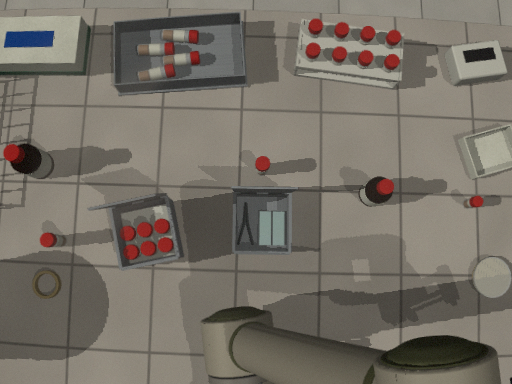

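The scene view shows the tall box on the right (about 335,195) with its lid at (345,167). In the top view it is at (145,235), with six red caps and the lid seen edge-on at the top. The slide box is at (263,222). I'll enlarge both.

```bash
python3 - <<'E'
import cv2
a=cv2.imread("pics/top0.png")[180:280,80:200]; cv2.imwrite("pics/t1.png",cv2.resize(a,None,fx=6,fy=6,interpolation=2))
a=cv2.imread("pics/scene0.png")[130:230,290:390]; cv2.imwrite("pics/s1.png",cv2.resize(a,None,fx=6,fy=6,interpolation=2))
E
```

```text
(no output)
```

View pics/t1.png

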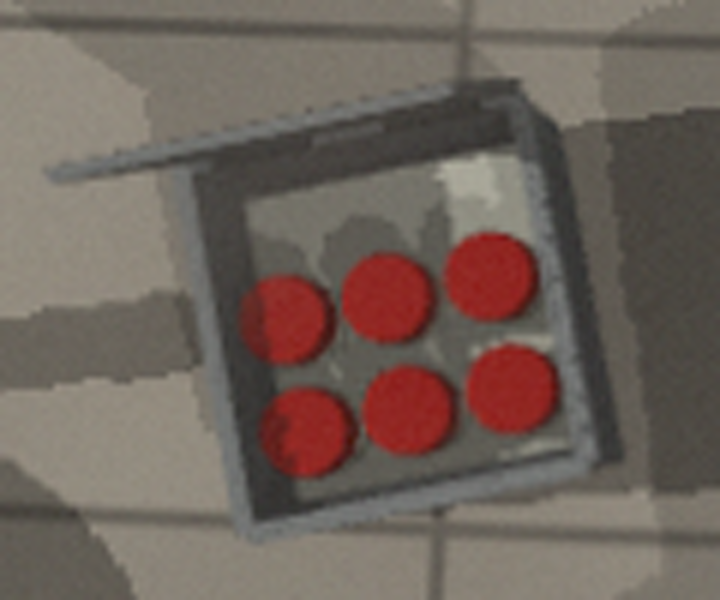

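View pics/s1.png

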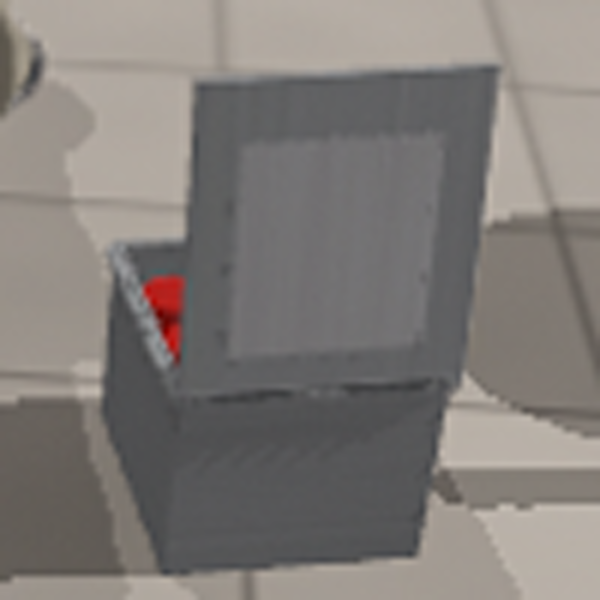

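```bash
cat > h.py <<'E'
import numpy as np, cv2
from plant import optics
def proj(n,P):
    i=optics.camera_info(n);T=np.linalg.inv(i["cam_to_world"]);P=np.atleast_2d(P)
    c=P@T[:3,:3].T+T[:3,3]; u=c[:,0]/-c[:,2]; v=-c[:,1]/-c[:,2]
    d=1+i["k1"]*(u*u+v*v); m=i["mtx"]
    return np.c_[m[0,0]*u*d+m[0,2],m[1,1]*v*d+m[1,2]]
def world(p,L):
    L=np.atleast_2d(L);c,s=np.cos(p[2]),np.sin(p[2])
    return np.c_[p[0]+c*L[:,0]-s*L[:,1],p[1]+s*L[:,0]+c*L[:,1],L[:,2]]
def lid(th,r,y,n):  # r from hinge, n normal height (0 inner, .005 outer)
    return [.065-r*np.cos(th)+n*np.sin(th), y, .1+r*np.sin(th)+n*np.cos(th)]
E
cat > fit.py <<'E'
from h import *
from scipy.optimize import least_squares
obs=[("top",(121.3,268.5),lambda t:[-.065,.06,.1]),("top",(179,257),lambda t:[-.065,-.06,.1]),
("top",(88,209.2),lambda t:lid(t,.142,.063,.0025)),("top",(166,194.2),lambda t:lid(t,.142,-.063,.0025)),
("scene",(322.5,143.8),lambda t:lid(t,.142,-.063,.005)),("scene",(372.8,141),lambda t:lid(t,.142,.063,.005)),
("scene",(320,195.5),lambda t:[.065,-.06,.1]),("scene",(365,193.3),lambda t:[.065,.06,.1]),
("scene",(317.5,225.5),lambda t:[.065,-.06,.0]),("scene",(359.7,222.5),lambda t:[.065,.06,.0])]
f=lambda p:np.concatenate([proj(n,world(p,L(p[3])))[0]-uv for n,uv,L in obs])
best=min((least_squares(f,[.45,.2,.2*k,1.3],loss="soft_l1") for k in(-1,1)),key=lambda r:r.cost)
print(best.x,best.cost);print(f(best.x).reshape(-1,2).round(1))
E
python3 fit.py
```

```text
[0.44403474 0.24090153 0.24638418 1.42970904] 11.503788803544802
[[  0.1   0.2]
 [ -0.8  -0.5]
 [ -0.4  -0. ]
 [-10.2   0. ]
 [ -0.7  -0.3]
 [ -0.   -0.5]
 [ -0.4   0.4]
 [ -0.3  -0.7]
 [ -1.1   0.5]
 [ -0.8   0.1]]
```

>>> step_arm(deltas=[[[0, 0, -0.05], [0, 0, 0], -1], [[0, 0, -0.1], [0, 0, 0.06], -1], [[0.035, -0.035, -0.11], [0, 0, 0.125], -1], [[0.07, -0.07, -0.11], [0, 0, 0.125], -1], [[0.105, -0.105, -0.11], [0, 0, 0.125], -1]])

```text
clock: 0.6
tcp_pos: [0.2594, -0.3751, 0.3487]
tcp_rot: [-3.142, -0.0, 0.245]
force: [0.5, -0.1, -1.2]
gripper_width: 0.0506
```

```bash
cat > to.py <<'E'
import sys,numpy as np
from scipy.spatial.transform import Rotation as Ro
from plant import sensors
P=np.array([.444,.241]);Y=.246
def go(lx,ly,z):
    s=sensors.state();R=Ro.from_euler("xyz",s["tcp_rot"])
    c,n=np.cos(Y),np.sin(Y)
    t=np.array([P[0]+c*lx-n*ly,P[1]+n*lx+c*ly,z])
    G=Ro.from_euler("xyz",[np.pi,0,Y])
    d=s["tcp_pos"]-np.r_[P,0]
    print("clock",s["clock"],"tcp local",(c*d[0]+n*d[1]).round(4),(-n*d[0]+c*d[1]).round(4),d[2].round(4),"rot",s["tcp_rot"].round(3),"F",s["force"].round(1),"w",s["gripper_width"])
    print("shift",R.inv().apply(t-s["tcp_pos"]).round(4),"turn",(R.inv()*G).as_rotvec().round(4))
go(*map(float,sys.argv[1:4]))
E
python3 to.py .105 0 .34
```

```text
clock 0.6 tcp local -0.3291 -0.5526 0.3487 rot [-3.142 -0.     0.245] F [ 0.5 -0.1 -1.2] w 0.050559733495767846
shift [ 0.4334 -0.5531  0.0088] turn [-0.     -0.0002 -0.0012]
```

>>> step_arm(deltas=[[[0.03, -0.039, 0], [0, 0, 0], -1], [[0.06, -0.078, 0], [0, 0, 0], -1], [[0.09, -0.117, 0], [0, 0, 0], -1], [[0.12, -0.156, 0], [0, 0, 0], -1], [[0.15, -0.195, 0], [0, 0, 0], -1]])

```text
clock: 1.1
tcp_pos: [0.3573, -0.1491, 0.3487]
tcp_rot: [-3.142, 0.0, 0.245]
force: [0.0, -0.4, -0.2]
gripper_width: 0.0105
```

>>> step_arm(deltas=[[[0.03, -0.039, 0], [0, 0, 0], -1], [[0.06, -0.078, 0], [0, 0, 0], -1], [[0.09, -0.117, 0], [0, 0, 0], -1], [[0.12, -0.156, 0], [0, 0, 0], -1], [[0.15, -0.195, 0], [0, 0, 0], -1]])

```text
clock: 1.6
tcp_pos: [0.4554, 0.0768, 0.3486]
tcp_rot: [3.142, 0.0, 0.246]
force: [0.1, -1.1, -0.2]
gripper_width: 0.0006
```

```bash
python3 to.py .105 0 .34
```

```text
clock 1.6 tcp local -0.0289 -0.162 0.3486 rot [3.142 0.    0.246] F [ 0.1 -1.1 -0.2] w 0.0005619749325680142
shift [ 0.1339 -0.162   0.0086] turn [0.     0.0003 0.0001]
```

>>> step_arm(deltas=[[[0.03, -0.036, 0], [0, 0, 0], -1], [[0.06, -0.073, 0], [0, 0, 0], -1], [[0.09, -0.11, 0], [0, 0, 0], -1], [[0.12, -0.145, 0], [0, 0, 0], -1], [[0.137, -0.162, 0], [0, 0, 0], -1]])

```text
clock: 2.1
tcp_pos: [0.5491, 0.2682, 0.3475]
tcp_rot: [-3.141, 0.002, 0.248]
force: [0.3, -0.2, 0.7]
gripper_width: 0.0005
```

>>> step_arm(deltas=[[[0, 0, 0.02], [0, 0, 0], -1], [[0, 0, 0.05], [0, 0, 0], -1], [[0, 0, 0.08], [0, 0, 0], -1], [[0, 0, 0.105], [0, 0, 0], -1], [[0, 0, 0.12], [0, 0, 0], -1]])

```text
clock: 2.6
tcp_pos: [0.5479, 0.2649, 0.2261]
tcp_rot: [3.142, 0.004, 0.246]
force: [0.2, 0.5, 0.4]
gripper_width: 0.0007
```

```bash
python3 to.py .062 0 .222; python3 - <<'E'
from plant import optics
import cv2
a=optics.read_camera("scene")[60:250,240:440];b=optics.read_camera("top")[130:320,50:250]
cv2.imwrite("pics/c1.png",cv2.resize(cv2.hconcat([a,b]),None,fx=2,fy=2,interpolation=2))
E
```

```text
clock 2.6 tcp local 0.1066 -0.0021 0.2261 rot [3.142 0.004 0.246] F [0.2 0.5 0.4] w 0.0007460943613693171
shift [-0.0445 -0.0021  0.0043] turn [ 0.      0.0039 -0.0002]
```

View pics/c1.png

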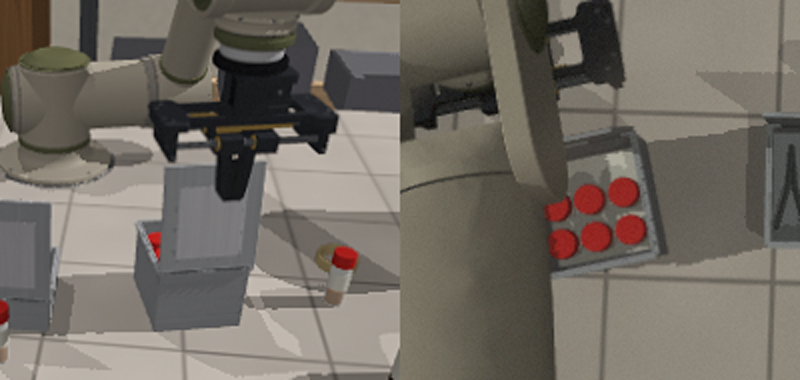

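The fingers are behind the tall lid's outer face (about (235,195) in the left half of the crop), and they're clear of it. Next I'll push along the hinge arc.

>>> step_arm(deltas=[[[-0.014, 0, 0.001], [0, 0.002, 0], -1], [[-0.028, -0.001, 0.003], [0, 0.004, 0], -1], [[-0.036, -0.002, 0.005], [0, 0.004, 0], -1], [[-0.042, -0.002, 0.006], [0, 0.004, 0], -1], [[-0.048, -0.002, 0.007], [0, 0.004, 0], -1]])

```text
clock: 3.2
tcp_pos: [0.5018, 0.2554, 0.2223]
tcp_rot: [-3.141, -0.006, 0.246]
force: [1.4, 0.3, 1.2]
gripper_width: 0.0004
```

```bash
python3 to.py .035 0 .214
```

```text
clock 3.2 tcp local 0.0596 -0.0001 0.2223 rot [-3.141 -0.006  0.246] F [1.4 0.3 1.2] w 0.000449990017515894
shift [-0.0246 -0.0001  0.0081] turn [-0.0001 -0.0057 -0.0002]
```

>>> step_arm(deltas=[[[-0.005, 0, 0.001], [0, -0.003, 0], -1], [[-0.01, 0, 0.003], [0, -0.005, 0], -1], [[-0.015, 0, 0.005], [0, -0.005, 0], -1], [[-0.02, 0, 0.006], [0, -0.005, 0], -1], [[-0.025, 0, 0.008], [0, -0.005, 0], -1]])

```text
clock: 3.7
tcp_pos: [0.4771, 0.2491, 0.2134]
tcp_rot: [3.142, 0.001, 0.246]
force: [1.3, 0.8, 1.0]
gripper_width: 0.0007
```

```bash
python3 to.py .0134 0 .2037
```

```text
clock 3.7 tcp local 0.034 -0.0002 0.2134 rot [3.142e+00 1.000e-03 2.460e-01] F [1.3 0.8 1. ] w 0.0006556467383343864
shift [-0.0206 -0.0002  0.0097] turn [ 0.      0.0011 -0.0003]
```

Force is about 1.6 N, directed along the lid's normal, so the fingers are in contact.

>>> step_arm(deltas=[[[-0.004, 0, 0.002], [0, 0, 0], -1], [[-0.008, 0, 0.004], [0, 0, 0], -1], [[-0.013, 0, 0.006], [0, 0, 0], -1], [[-0.017, 0, 0.008], [0, 0, 0], -1], [[-0.021, 0, 0.01], [0, 0, 0], -1]])

```text
clock: 4.2
tcp_pos: [0.4567, 0.2441, 0.2034]
tcp_rot: [-3.142, 0.001, 0.246]
force: [1.4, 0.3, -0.8]
gripper_width: 0.0007
```

```bash
python3 to.py -.006 0 .1897
```

```text
clock 4.2 tcp local 0.013 -0.0001 0.2034 rot [-3.142e+00  1.000e-03  2.460e-01] F [ 1.4  0.3 -0.8] w 0.0007482324120415243
shift [-0.019  -0.0001  0.0137] turn [-0.0001  0.0011 -0.0002]
```

>>> step_arm(deltas=[[[-0.004, 0, 0.002], [0, 0, 0], -1], [[-0.008, 0, 0.005], [0, 0, 0], -1], [[-0.012, 0, 0.008], [0, 0, 0], -1], [[-0.016, 0, 0.011], [0, 0, 0], -1], [[-0.019, 0, 0.014], [0, 0, 0], -1]])

```text
clock: 4.7
tcp_pos: [0.4382, 0.2394, 0.1894]
tcp_rot: [-3.142, 0.001, 0.246]
force: [0.8, -0.6, 1.4]
gripper_width: 0.0006
```

```bash
python3 to.py -.0222 0 .1719;  python3 - <<'E'
from plant import optics
import cv2
a=optics.read_camera("scene")[60:250,240:440]
cv2.imwrite("pics/c2.png",cv2.resize(a,None,fx=3,fy=3,interpolation=2))
E
```

```text
clock 4.7 tcp local -0.006 -0.0001 0.1894 rot [-3.142e+00  1.000e-03  2.460e-01] F [ 0.8 -0.6  1.4] w 0.0006411444248457942
shift [-0.0161 -0.0001  0.0175] turn [-0.      0.0012 -0.0002]
```

View pics/c2.png

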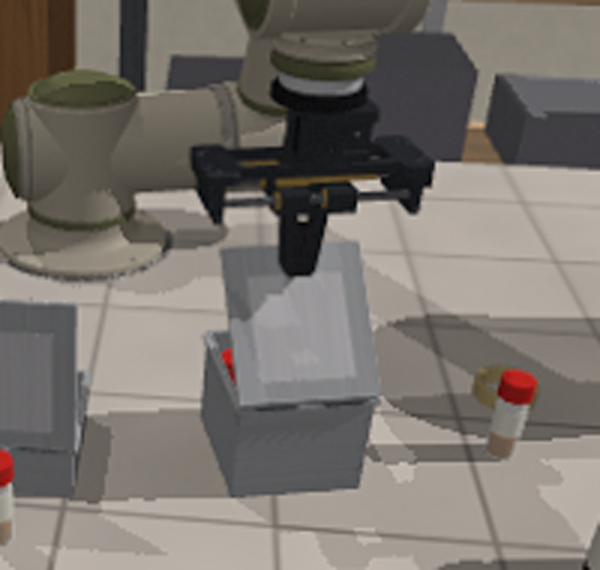

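The lid is tilting down under the fingertip, with contact at about (298,270) and its free edge at (290,248). The slide lid is still up. I'll keep going.

>>> step_arm(deltas=[[[-0.003, 0, 0.003], [0, 0, 0], -1], [[-0.007, 0, 0.006], [0, 0, 0], -1], [[-0.01, 0, 0.01], [0, 0, 0], -1], [[-0.013, 0, 0.014], [0, 0, 0], -1], [[-0.016, 0, 0.0175], [0, 0, 0], -1]])

```text
clock: 5.25
tcp_pos: [0.4227, 0.2355, 0.1718]
tcp_rot: [-3.142, 0.001, 0.246]
force: [-0.4, -0.3, 1.6]
gripper_width: 0.0003
```

>>> step_arm(deltas=[[[-0.003, 0, 0.004], [0, 0, 0], -1], [[-0.006, 0, 0.008], [0, 0, 0], -1], [[-0.008, 0, 0.012], [0, 0, 0], -1], [[-0.01, 0, 0.016], [0, 0, 0], -1], [[-0.0125, 0, 0.0205], [0, 0, 0], -1]])

```text
clock: 5.75
tcp_pos: [0.4107, 0.2325, 0.1514]
tcp_rot: [3.142, 0.001, 0.246]
force: [1.0, -0.7, 2.4]
gripper_width: 0.0003
```

```bash
python3 to.py -.0426 0 .1287
```

```text
clock 5.75 tcp local -0.0344 -0.0001 0.1514 rot [3.142e+00 1.000e-03 2.460e-01] F [ 1.  -0.7  2.4] w 0.00027224788698328737
shift [-0.0082 -0.0001  0.0227] turn [ 0.      0.0011 -0.0002]
```

Slower from here on.

>>> step_arm(deltas=[[[-0.001, 0, 0.003], [0, 0, 0], -1], [[-0.003, 0, 0.006], [0, 0, 0], -1], [[-0.004, 0, 0.009], [0, 0, 0], -1], [[-0.005, 0, 0.012], [0, 0, 0], -1], [[-0.006, 0, 0.015], [0, 0, 0], -1]])

```text
clock: 6.25
tcp_pos: [0.405, 0.2311, 0.1365]
tcp_rot: [3.142, 0.001, 0.246]
force: [-0.0, -0.1, 1.2]
gripper_width: 0.0006
```

>>> step_arm(deltas=[[[-0.001, 0, 0.002], [0, 0, 0], -1], [[-0.001, 0, 0.004], [0, 0, 0], -1], [[-0.002, 0, 0.006], [0, 0, 0], -1], [[-0.003, 0, 0.008], [0, 0, 0], -1], [[-0.003, 0, 0.01], [0, 0, 0], -1]])

```text
clock: 6.75
tcp_pos: [0.402, 0.2303, 0.1266]
tcp_rot: [3.142, 0.001, 0.246]
force: [-1.1, -0.5, 0.2]
gripper_width: 0.0001
```

>>> step_arm(deltas=[[[0, 0, 0.002], [0, 0, 0], -1], [[-0.001, 0, 0.004], [0, 0, 0], -1], [[-0.001, 0, 0.006], [0, 0, 0], -1], [[-0.002, 0, 0.008], [0, 0, 0], -1], [[-0.002, 0, 0.01], [0, 0, 0], -1]])

```text
clock: 7.25
tcp_pos: [0.4001, 0.2298, 0.1166]
tcp_rot: [3.142, 0.001, 0.246]
force: [1.0, -0.5, 0.1]
gripper_width: 0.0004
```

```bash
python3 to.py -.046 0 .105
```

```text
clock 7.25 tcp local -0.0453 -0.0001 0.1166 rot [3.142e+00 1.000e-03 2.460e-01] F [ 1.  -0.5  0.1] w 0.00044963175469019253
shift [-0.0007 -0.0001  0.0116] turn [ 0.      0.0012 -0.0002]
```

```bash
python3 - <<'E'
from plant import optics,sensors
import cv2,numpy as np
f=[]
for k in range(4):
    im=optics.read_camera("scene"); f.append(sensors.state()["force"])
print(np.mean(f,0))
cv2.imwrite("pics/c3.png",cv2.resize(im[110:240,280:400],None,fx=5,fy=4.6,interpolation=2))
E
```

```text
[ 0.09417652 -0.17922239 -0.13179347]
```

View pics/c3.png

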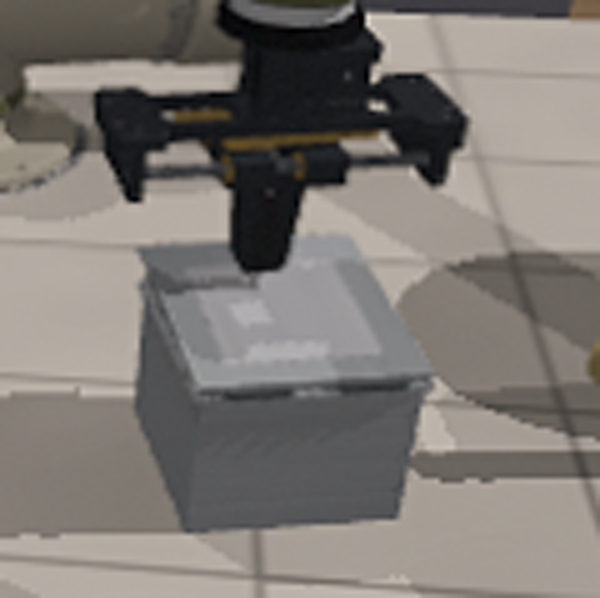

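The lid is almost closed, with a small wedge still showing along its left side at (160,290). I'll finish at about 10 mm/s.

>>> step_arm(deltas=[[[0, 0, 0.001], [0, 0, 0], -1], [[0, 0, 0.002], [0, 0, 0], -1], [[0, 0, 0.003], [0, 0, 0], -1], [[0, 0, 0.004], [0, 0, 0], -1], [[0, 0, 0.005], [0, 0, 0], -1]])

```text
clock: 7.95
tcp_pos: [0.4002, 0.2299, 0.1116]
tcp_rot: [-3.142, 0.001, 0.246]
force: [-1.6, 0.4, 0.1]
gripper_width: 0.0005
```

>>> step_arm(deltas=[[[0, 0, 0.001], [0, 0, 0], -1], [[0, 0, 0.002], [0, 0, 0], -1], [[0, 0, 0.003], [0, 0, 0], -1], [[0, 0, 0.004], [0, 0, 0], -1], [[0, 0, 0.005], [0, 0, 0], -1]])

```text
clock: 8.45
tcp_pos: [0.4002, 0.2299, 0.1067]
tcp_rot: [-3.142, 0.001, 0.246]
force: [0.1, -0.7, 0.7]
gripper_width: 0.0005
```

>>> step_arm(deltas=[[[0, 0, 0.0005], [0, 0, 0], -1], [[0, 0, 0.001], [0, 0, 0], -1], [[0, 0, 0.0015], [0, 0, 0], -1]])

```text
clock: 8.75
tcp_pos: [0.4002, 0.2299, 0.1058]
tcp_rot: [3.142, 0.001, 0.246]
force: [-3.1, -1.8, 14.4]
gripper_width: 0.0005
```

A firm 14 N reaction at z = 0.106 means the lid is seated on the rim. I'll retreat straight up.

>>> step_arm(deltas=[[[0, 0, 0], [0, 0, 0], -1], [[0, 0, -0.003], [0, 0, 0], -1], [[0, 0, -0.012], [0, 0, 0], -1], [[0, 0, -0.03], [0, 0, 0], -1], [[0, 0, -0.06], [0, 0, 0], -1]])

```text
clock: 9.25
tcp_pos: [0.3996, 0.2297, 0.1654]
tcp_rot: [3.142, 0.004, 0.246]
force: [0.2, 0.3, 0.9]
gripper_width: 0.0006
```

>>> step_arm(deltas=[[[0, 0, -0.04], [0, 0, 0], -1], [[0, 0, -0.08], [0, 0, 0], -1], [[0, 0, -0.12], [0, 0, 0], -1], [[0, 0, -0.15], [0, 0, 0], -1], [[0, 0, -0.15], [0, 0, 0], -1]])

```text
clock: 9.75
tcp_pos: [0.4013, 0.2302, 0.3195]
tcp_rot: [-3.141, -0.007, 0.246]
force: [0.1, -0.2, 0.0]
gripper_width: 0.0002
```

```bash
python3 - <<'E'
from plant import optics,sensors
import cv2,numpy as np
im=optics.read_camera("scene"); print(sensors.state()["force"])
cv2.imwrite("pics/d1.png",cv2.resize(im[110:240,200:400],None,fx=4,fy=4,interpolation=2))
from h import *
p=[.444,.241,.246]
for t in(0,.03,.06):
  print(t,proj("scene",world(p,[lid(t,.142,s*.063,.005) for s in(-1,1)])).round(1).tolist())
cv2.imwrite("pics/d2.png",cv2.resize(im[150:230,290:390],None,fx=7,fy=7,interpolation=2))
E
```

```text
[-0.0358276  -0.19062246 -1.25160618]
0 [[306.3, 166.8], [348.5, 164.0]]
0.03 [[306.4, 165.5], [348.8, 162.8]]
0.06 [[306.5, 164.3], [349.0, 161.6]]
```

View pics/d1.png

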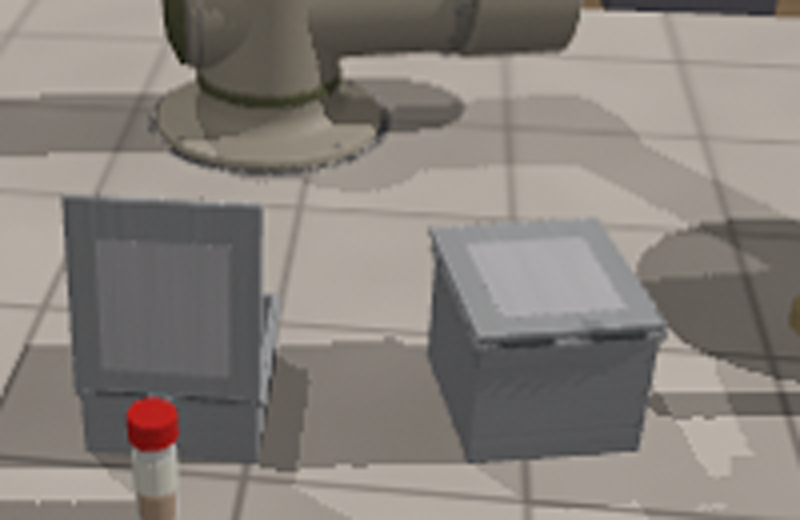

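View pics/d2.png

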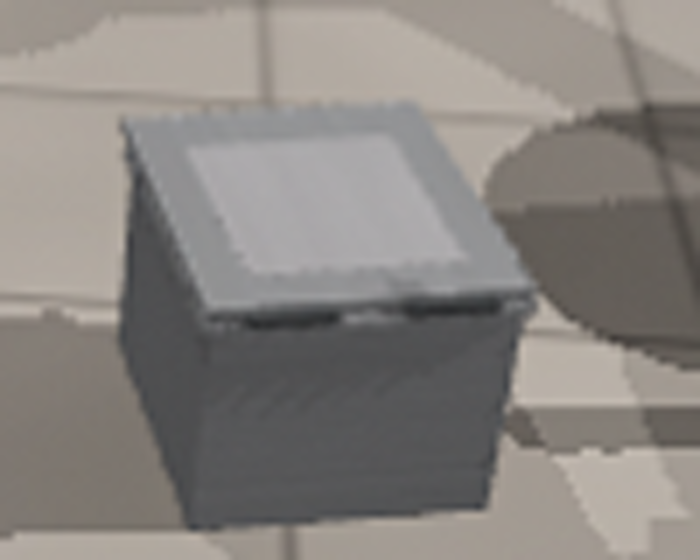

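The lid lies flat on the tall box. Its free corners are at about (307.4,166.9) and (349.3,164.3), against (306.3,166.8) and (348.5,164.0) predicted for a closed lid. The slide lid still stands up.

```bash
python3 -c "
from plant import robot
print(robot.finish_job())"
```

```text
the job is handed in; nothing more can be done
None
```

The tall box's lid is closed and the job is handed in. I pushed the lid down with closed fingers from behind, following the hinge arc at about 0.4 rad/s and slowing to about 10 mm/s at the end. I stopped when the fingers met a firm 14 N reaction at z = 0.106 m, then retreated straight up.

- **Lid closed:** in the last picture its free corners are within about 1 px of where a fully closed lid should appear, and its height in the picture shows no measurable opening.
- **Slide box:** its lid still stands open, and the arm did not come near it.
- **Contact and time:** the tool was clear of everything at hand-in, about 9.8 s in. The highest force I read was about 15 N.

No check failed. During the last centimetres the push on the lid was too small to tell from the roughly 1 N sensor noise. A picture at z = 0.117 m showed the lid still slightly open just under the fingers, so it had not dropped by then.

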